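# Roll home the edge trim of a display riser

## Robot

A 6-joint arm with a two-finger parallel gripper is mounted at the origin on the work surface; the furniture and walls round the work are solid. World frame = base frame: x ahead of the robot, y to its left, z up, the work surface at z = 0. Lengths are in m, angles in rad, forces in N, time in s.
With the tool pointing down it reaches from about 0.35 to 0.85 m from the base axis. Payload 8.1 kg.
Tool frame: the origin (TCP) lies at the very end of the fingers, on their centre line; the grasp point (between the pads) lies 19 mm behind it; z points along the fingers, y is the line along which they close (so a half turn about z gives the same grasp; the last joint's range is limited). The gripper opens to 93 mm and grips with 3 to 60 N. Pads are 15 mm wide; open, the fingers measure 128 mm over their backs; the gripper's body (75 mm by 188 mm) begins 65 mm behind the grasp point.
Start: joints at [1.177, 0.13, 1.488, -0, 1.523, -0.085], TCP at [0.182, 0.572, 0.219] pointing down, gripper open.
Joint ranges: [-2.96, 2.96], [-0.89, 2.26], [0.02, 2.5], [-1.34, 4.48], [0, 2.73], [-2.66, 2.66]. Speed limits (rad/s): [2.39, 2.39, 2.79, 3.14, 3.14, 3.14].

## Interface

Orientations are given as a rotation vector (axis times angle).
In Python, from plant import monitor, eyes, ticket gives the robot as it stands.
- The arm moves only by the tool arm_command, never from a script. Its argument "deltas" is a list that holds one entry, the list of rows, each a list of 6 numbers: the shift along the world's x, y, z in cm, then the turn, a rotation vector about the world's x, y, z in degrees. In form: [[[tx, ty, tz, rx, ry, rz], ...]]. A call has 1 to 12 rows; each row shifts and turns the commanded pose from where the row before left it; what a row does not reach is not made up. A row lasts 1/12 s, in which the tool goes at most 41.7 mm and 7.16 degrees, less where a joint would pass 70% of its speed; a pose out of reach is approached as far as the arm can. A call is refused whole if a number of a shift passes 4.17 or a number of a turn 7.16, either way. A call with a gripper value outside its range is refused whole. "gripper" is the opening, from -1 (shut) to 1 (fully open), set as the call begins (left out, the last holds). The fingers move at their own pace and stop on an object; "squeeze" is the grip in N (left out, the last holds). Time passes only in rows, so rows that do not move let the fingers close. It gives the time, the measured TCP pose, the force, the opening and the grip force at its end, in the units of the state.
- monitor.read_state(): the state, without advancing time (a new reading comes with each control period).
- eyes.read_camera(name): name is "scene" or "top" or "wrist"; returns the picture (400x640x3 uint8, blue, green, red); there is no depth.
- eyes.camera_model(name): a dict with "fx", "fy", "cx", "cy" (pixels), "k1" (the pictures are not rectified: a ray, as slopes to the right and down, at radius r is drawn at 1 + k1 r^2 times it, then the intrinsics apply), "rvec" (rotation vector, rad) and "tvec" (3), from world to camera coordinates, as OpenCV has them. Camera axes: x right, y down, z forward; pixel columns grow to the right and rows downward; lengths in m; the calibration is good to about 2 mm. A picture is of the moment at which its call begins: read the wrist's pose just before it. camera_model takes no time and is no camera call; for the wrist camera it gives the pose at the moment of the call.
- ticket.close_job(): hands the job in; it is judged then, once.
The state is a dict: "t": time; "q": joint angles; "dq": joint speeds; "joint_torque": joint torques, N m; "tool_pos": TCP position; "orientation": TCP orientation; "force": force on the tool from outside, world axes, zero at the start; "wrist_torque": the same for the moment, N m; "opening": finger opening in m; "gripper_force": force on a finger pad.
Only numpy, scipy, OpenCV 4.12 (cv2) and the standard library are available. Lean on these libraries where they do the work, as an engineer would, in place of code of your own. Each camera call takes 0.05 s, during which the arm holds its last target. There are 200 camera calls.

## Task

The aluminium trim along the edge of the display riser stands proud. Take the hand roller from its stand and roll it along the trim with firm pressure until all ten sections are fully home, by the roller alone and without pressing so hard that the trim dents; then put the roller back upright, fully down in its stand, and leave the other things where they are.

Things in the scene. Friction and masses are not known exactly. Their poses are not given: they have to be found in the camera images.
- riser: Low wooden display board (120 mm deep in x, 256 mm long in y, 20 mm thick) on four screw feet, fixed to the table. Origin: on the table under its middle; z up, y along the trim. The feet are set unevenly: at mid-length the board's top is 36 to 60 mm above the origin, and it slopes along y by up to 0.035 rad either way. This pose shows neither; feel for the true height along the edge.
- trim_mid (a point): middle of the edge trim: riser x = -46 mm, y = 0, 51 mm above the riser's origin: only the nominal (+-12 mm) top of a section fully home. The aluminium trim, 18 mm wide, runs along the riser's y through here: ten rigid sections 21 mm long at 22 mm pitch, between two screwed end pieces (15 mm long, centred at y = +118 and -118 mm). Seated sections and end pieces stand 3 mm above the board, in line.
- roller: Loose hand roller, about 0.22 kg, upright in its stand. Origin: lowest point of its rubber wheel (40 mm across, 26 mm wide); z up along the handle. The axle lies along x, so it rolls along y. Fork: two steel cheeks, 42 mm long in y, 36 mm over all in x, 14 to 50 mm above the origin. Wooden handle with flat sides, 24 mm wide in y, 30 mm in x, 58 to 126 mm above the origin.
- roller_wheel (a joint): turn of the roller's wheel on its axle, rad (20 mm of rolling is 1 rad), either sign
- stand: Wooden stand of the roller, fixed, base 86 x 92 mm, 41 mm high, with a pocket 40 mm (x) by 46 mm (y) inside and a flared mouth. Origin: middle of its underside; z up. The cheeks of the roller rest on two rails in the pocket; a roller at home has its x along the stand's x (either way round).
- stand_seat (a point): the point, 9 mm above the stand's origin, where the roller's origin is when it rests fully in the pocket
- stamp: bystander: shop stamp with turned handle, 24 x 36 x 66 mm, origin under its middle
- dice_cup: bystander: brown dice cup, 73 mm across, 90 mm high, origin under its middle
- toy_car: bystander: wooden toy car, 58 x 102 x 50 mm, origin under its middle
- trim_0 (a joint): how far trim section 0 is pressed in, m: 0 stands 5 mm proud, 0.005 fully home (its middle is at the riser's y = +99 mm). Each section has a 3 mm head on a barbed stem in a groove; pressing it in takes about 8 N and it stays where it is left. A steady 15 N on the roller is right; a contact force over 35 N on the riser or its trim dents it.
- trim_1 (a joint): how far trim section 1 is pressed in, m: 0 stands 5 mm proud, 0.005 fully home (its middle is at the riser's y = +77 mm).
- trim_2 (a joint): how far trim section 2 is pressed in, m: 0 stands 5 mm proud, 0.005 fully home (its middle is at the riser's y = +55 mm).
- trim_3 (a joint): how far trim section 3 is pressed in, m: 0 stands 5 mm proud, 0.005 fully home (its middle is at the riser's y = +33 mm).
- trim_4 (a joint): how far trim section 4 is pressed in, m: 0 stands 5 mm proud, 0.005 fully home (its middle is at the riser's y = +11 mm).
- trim_5 (a joint): how far trim section 5 is pressed in, m: 0 stands 5 mm proud, 0.005 fully home (its middle is at the riser's y = -11 mm).
- trim_6 (a joint): how far trim section 6 is pressed in, m: 0 stands 5 mm proud, 0.005 fully home (its middle is at the riser's y = -33 mm).
- trim_7 (a joint): how far trim section 7 is pressed in, m: 0 stands 5 mm proud, 0.005 fully home (its middle is at the riser's y = -55 mm).
- trim_8 (a joint): how far trim section 8 is pressed in, m: 0 stands 5 mm proud, 0.005 fully home (its middle is at the riser's y = -77 mm).
- trim_9 (a joint): how far trim section 9 is pressed in, m: 0 stands 5 mm proud, 0.005 fully home (its middle is at the riser's y = -99 mm).
Mind the look-alikes: they are no part of the job. Of the things like the roller, leave any that is turquoise; of the rest the smaller one is meant.

How it is judged:
On the way, in this order (a step that is already met when the one before it is completed fails the run):
1. the roller is lifted out of its stand (z of roller in the frame of stand_seat above 0.04 m), for 0.2 s.
2. the roller has rolled at least 60 mm and is pressing on the trim ((value of joint roller_wheel above 3 rad or value of joint roller_wheel below -3 rad) and contact force between roller and riser above 3 N), for 0.1 s.
3. all ten trim sections are home, within 1.5 mm (value of joint each of trim_0, trim_1, trim_2, trim_3, trim_4, trim_5, trim_6, trim_7, trim_8, trim_9 above 0.0035 m), for 0.2 s.
At the end, for the whole second after the job is handed in: all ten trim sections are pressed in to within 1.5 mm of home; the roller is back in its stand, its origin within 8 mm sideways and 5 mm in height of the seat, upright within 0.12 rad, at rest (all of step 3 and horizontal distance between roller and stand_seat below 0.008 m and z of roller in the frame of stand_seat between -0.005 and 0.005 m and angle between roller's own z axis and vertical below 0.12 rad and linear speed of roller below 0.02 m/s); the robot touches nothing.
It fails at once if the roller presses on the riser or its trim with more than 35 N (contact force between roller and riser above 35 N).
It fails at once if the fingers or the arm press on the riser or its trim with more than 2 N (contact force between any of the fingers, the arm and riser above 2 N).
It fails at once if a bystander (stamp, dice cup, toy car) is moved more than 30 mm (distance of any of stamp, dice_cup, toy_car from where it was at the start of the episode above 0.03 m).
It also fails if it takes over 69 s, if anything falls off the work surface, if the arm or the gripper's body presses on something with over 40 N, if the wrist force passes 120 N, or if a joint passes its speed limit or range.

## Working session

There is one attempt and no reset: what is moved stays moved. The work goes in short steps, Python scripts to look and compute and a tool call to move; the robot and the scene stay as the last step left them, time stands still between calls to the robot, and variables do not carry over. Pictures are saved under pics/ and viewed, at most 11 in all, crops included, and the job is handed in when it is done.

Besides the shell and the picture viewer there is one more tool, called after ">>>" in YAML: its name, and indented under it one key for each argument. arm_command: Moves the arm, as the interface text tells. Its arguments: {"type":"object","properties":{"deltas":{"type":"array"},"gripper":{"type":"number"},"squeeze":{"type":"number"}},"required":["deltas"]}

```bash
mkdir -p pics && cat > h.py <<'E'
import numpy as np, cv2
from plant import monitor, eyes, ticket
def snap(n,f):
    m=eyes.camera_model(n); im=eyes.read_camera(n); cv2.imwrite('pics/'+f,im); return im,m
def K(m): return np.array([[m['fx'],0,m['cx']],[0,m['fy'],m['cy']],[0,0,1.]]),np.array([m['k1'],0,0,0.])
def proj(m,P):
    k,d=K(m); return cv2.projectPoints(np.array(P,float).reshape(-1,1,3),np.array(m['rvec'],float),np.array(m['tvec'],float),k,d)[0].reshape(-1,2)
def back(m,px,z):
    k,d=K(m); u=cv2.undistortPoints(np.array(px,float).reshape(-1,1,2),k,d).reshape(-1,2)
    R=cv2.Rodrigues(np.array(m['rvec'],float))[0]; c=-R.T@np.array(m['tvec'],float).ravel()
    r=np.c_[u,np.ones(len(u))]@R; return c+r*((z-c[2])/r[:,2])[:,None]
E
python3 - <<'E'
from h import *
for n in('scene','top'):
    im,m=snap(n,n+'.png'); print(n,m)
print(monitor.read_state())
E
```

```text
scene {'fx': 477.0632038512031, 'fy': 477.0632038512031, 'cx': 314.1548675346847, 'cy': 205.04367663673895, 'k1': -0.11210640180355153, 'rvec': array([ 2.13646816, -0.7838503 ,  0.38045097]), 'tvec': array([-0.51400833,  0.22690603,  0.77559199])}
top {'fx': 485.6912602241262, 'fy': 485.6912602241262, 'cx': 323.66802571860154, 'cy': 203.42384006825077, 'k1': 0.006960006478800862, 'rvec': array([ 2.14981397, -2.18561574,  0.08995727]), 'tvec': array([-0.1172659 ,  0.56112482,  1.18147627])}
{'t': 0.1, 'q': array([ 1.17660813e+00,  1.31083171e-01,  1.48916207e+00, -2.05431678e-05,
        1.52301594e+00, -8.53679454e-02]), 'dq': array([-1.34832052e-03,  2.57843169e-04, -3.26233548e-03,  2.77072434e-04,
        5.31125958e-05,  1.04980083e-03]), 'joint_torque': array([ 1.22644869e-03, -5.61334813e+01, -4.93099558e+01,  7.70326937e-02,
        2.90228915e-02, -1.14883519e-04]), 'tool_pos': array([0.18212948, 0.57114691, 0.2176984 ]), 'orientation': array([-4.83108781e-01, -3.10384269e+00,  2.55327626e-03]), 'force': array([ 0.14386194, -0.41362382, -0.16667774]), 'wrist_torque': array([ 0.00814671, -0.04027579, -0.05355555]), 'gripper_force': 0.0, 'opening': 0.0931070802856075}
```

View pics/top.png

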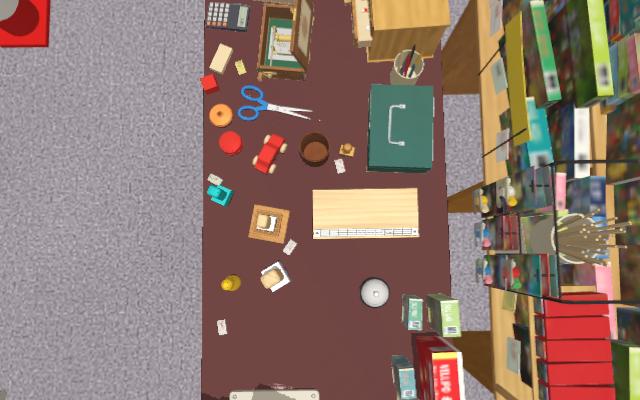

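View pics/scene.png

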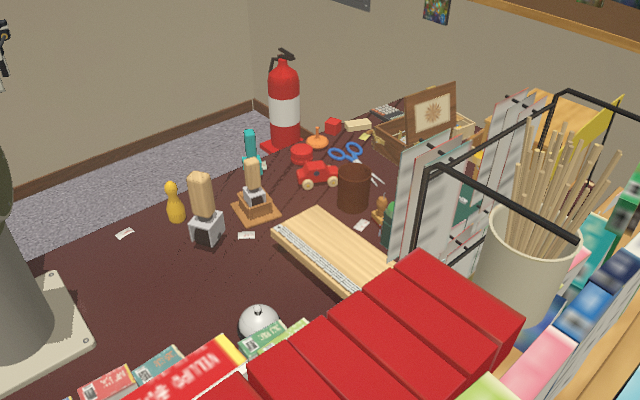

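The picture shows three roller-like things: a wooden-handled roller in the wooden stand (top 266,222; scene 252,180), a larger wooden-handled one standing loose (275,277; scene 205,210), and a turquoise one (220,193; scene 250,150). By the description I choose the one in the stand, and check it in a close crop. Riser is at top (365,213), with the trim along its lower edge (row ~233).

```bash
python3 - <<'E'
from h import *
a=cv2.imread('pics/top.png');
b=cv2.imread('pics/scene.png')
c1=cv2.resize(a[165:300,205:425],None,fx=3.6,fy=3.6,interpolation=cv2.INTER_CUBIC)[:300*2]
c1=cv2.resize(a[180:300,205:425],(792,432),interpolation=cv2.INTER_CUBIC)
c2=cv2.resize(b[120:300,180:400],(792,648),interpolation=cv2.INTER_CUBIC)
cv2.imwrite('pics/c1.png',c1);cv2.imwrite('pics/c2.png',c2[:600])
m=eyes.camera_model('top')
print(proj(m,[[0,0,0],[.4,0,0],[.4,.2,0],[.4,.2,.1]]))
print(back(m,[[266,222],[275,277],[313,235],[419,235]],0.05))
E
```

```text
[[275.38238318 434.47373081]
 [274.39936584 268.35528043]
 [194.8882442  269.62496553]
 [182.92368535 271.43648919]]
[[ 0.51387897  0.01405835  0.05      ]
 [ 0.3812263  -0.00698537  0.05      ]
 [ 0.4804808  -0.09972222  0.05      ]
 [ 0.47632855 -0.35566818  0.05      ]]
```

View pics/c1.png

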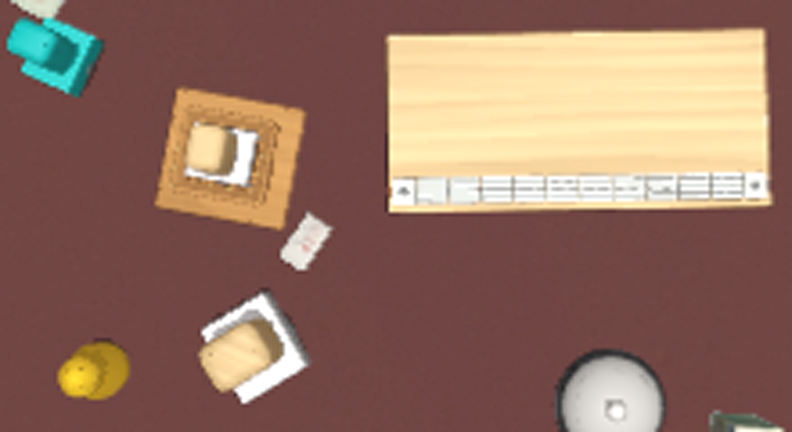

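View pics/c2.png

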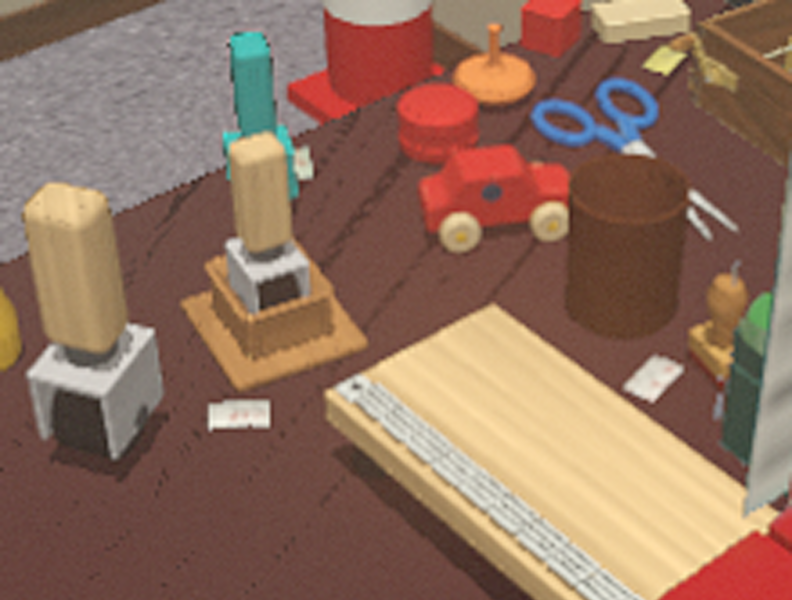

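The crops confirm: the roller in the stand (c1 ~ (212,148)) is smaller than the loose one (c1 ~ (250,345)), and the third is turquoise. Stand base corners are c1 (180,88),(305,108),(283,230),(157,207); the trim screws are c1 (403,190),(755,185).

```bash
cat > fit.py <<'E'
from h import *
from scipy.optimize import least_squares
T=eyes.camera_model('top');S=eyes.camera_model('scene')
t=lambda p:np.array(p)/3.6+[205,180]-.4
s=lambda p:np.array(p)/3.6+[180,120]-.4
def R(y): return np.array([[np.cos(y),-np.sin(y),0],[np.sin(y),np.cos(y),0],[0,0,1]])
# riser: X,Y,yaw,h,slope
tc=t([[388,36],[764,29],[771,206],[389,212],[403,190],[755,185]])
sc=s([[492,305],[326,393],[353,383]])
def rp(p,L): 
    L=np.array(L,float);z=p[3]+p[4]*L[:,1]+L[:,2]
    return (R(p[2])@np.c_[L[:,0],L[:,1],z].T).T+[p[0],p[1],0]
A=[[60,128,0],[60,-128,0],[-60,-128,0],[-60,128,0],[-46,118,3],[-46,-118,3]]
A=np.array(A)/1000
f=lambda p:np.r_[(proj(T,rp(p,A))-tc).ravel(),(proj(S,rp(p,A[[0,3,4]]))-sc).ravel(),(p[3]-.048)/.01,p[4]/.03]
r=least_squares(f,[.52,-.22,0,.048,0]);print('riser',r.x.round(4),r.fun.round(1))
B=np.array([[43,46],[43,-46],[-43,-46],[-43,46]])/1000
tb=t([[180,88],[305,108],[283,230],[157,207]]);sb=s([[182,302],[242,388],[367,342]])
def g(p):
    P=(R(p[2])@np.c_[B,np.full(4,p[3])].T).T+[p[0],p[1],0]
    return np.r_[(proj(T,P)-tb).ravel(),(proj(S,P[[3,2,1]])-sb).ravel()]
q=least_squares(g,[.51,0,-.15,.006]);print('stand',q.x.round(4),q.fun.round(1))
x,y,w,_=q.x
# predicted handle: top face corners of roller, in c1 and c2 crop pixels
H=np.array([[15,12],[15,-12],[-15,-12],[-15,12]])/1000
P=(R(w)@np.c_[H,np.full(4,.135)].T).T+[x,y,0]
print((proj(T,P)-[205,180]).round(1)*3.6,(proj(S,P)-[180,120]).round(1)*3.6)
E
python3 fit.py
```

```text
riser [ 0.533  -0.2277 -0.0071  0.0472  0.0058] [ 0.2 -1.   0.5 -0.1 -0.1 -0.   0.2 -0.8  0.4 -0.5  0.2 -0.  -0.5 -0.4
 -1.5 -0.2 -0.2  1.  -0.1  0.2]
stand [ 0.5145  0.0116 -0.1809  0.0062] [-0.3 -1.1  0.8 -0.7  1.1 -0.9  0.  -0.5 -1.7  0.3 -1.7  0.3  0.3 -0.1]
[[191.16 115.92]
 [228.96 122.04]
 [220.32 169.2 ]
 [182.88 163.08]] [[267.84 125.28]
 [285.48 145.44]
 [236.16 160.2 ]
 [219.24 139.68]]
```

>>> arm_command:
  deltas:
    - [[1.83,-3.12,0.3,0,0,0.6],[1.83,-3.12,0.3,0,0,0.6],[1.83,-3.12,0.3,0,0,0.6],[1.83,-3.12,0.3,0,0,0.6],[1.83,-3.12,0.3,0,0,0.6],[1.83,-3.12,0.3,0,0,0.6],[1.83,-3.12,0.3,0,0,0.6],[1.83,-3.12,0.3,0,0,0.6],[1.83,-3.12,0.3,0,0,0.6],[1.83,-3.12,0.3,0,0,0.6],[1.83,-3.12,0.3,0,0,0.6],[1.83,-3.12,0.3,0,0,0.6]]
  gripper: 1

```text
t: 1.1
tool_pos: [0.4022, 0.1955, 0.2546]
orientation: [-0.286, -3.128, 0.0]
force: [0.0, -0.2, -0.2]
opening: 0.093
gripper_force: 0.0
```

>>> arm_command:
  deltas:
    - [[1.83,-3.12,0,0,0,0],[1.83,-3.12,0,0,0,0],[1.83,-3.12,0,0,0,0],[1.83,-3.12,0,0,0,0],[1.83,-3.12,0,0,0,0],[1.83,-3.12,0,0,0,0],[0,0,0,0,0,0],[0,0,0,0,0,0]]

```text
t: 1.77
tool_pos: [0.5118, 0.0084, 0.2538]
orientation: [-0.292, -3.126, -0.0]
force: [0.4, 0.3, -0.5]
opening: 0.0929
gripper_force: 0.0
```

```bash
python3 - <<'E'
from h import *
im,m=snap('wrist','w1.png')
print(monitor.read_state()['tool_pos'],monitor.read_state()['orientation'],m)
P=[[.512,.009,.135],[.5145,.0116,.041]];print(proj(m,P))
E
```

```text
[0.51144311 0.00958604 0.25396411] [-2.89923290e-01 -3.12656635e+00 -5.19025792e-04] {'fx': 337.814728070954, 'fy': 337.814728070954, 'cx': 322.18854127788563, 'cy': 202.24415224011247, 'k1': -0.010301041426221182, 'rvec': array([-2.26893133, -1.88050551, -0.22861098]), 'tvec': array([-0.10397188, -0.52473751,  0.30264557])}
[[322.08240357 195.7948191 ]
 [324.75281497 179.19954622]]
```

View pics/w1.png

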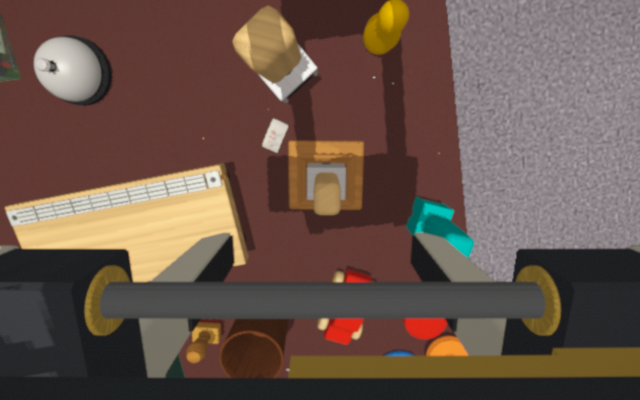

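The wrist picture shows the stand base at (289–363, 141–210), nearly square to the gripper, handle about (314–341, 172–216), trim screws at (213,180) and (14,216). Refining with a crop.

```bash
cat > w.py <<'E'
from h import *
import pickle
m=eyes.camera_model('wrist')
pickle.dump(m,open('w1.pkl','wb'))
im=cv2.imread('pics/w1.png')[125:230,275:380]
cv2.imwrite('pics/w1c.png',cv2.resize(im,(588,588),interpolation=cv2.INTER_CUBIC))
def R(y): return np.array([[np.cos(y),-np.sin(y),0],[np.sin(y),np.cos(y),0],[0,0,1]])
x,y,w=.512,.009,-.18
for dx,dy,z in[(15,12,.135),(43,46,.006),(18,21,.059)]:
    H=np.array([[dx,dy],[dx,-dy],[-dx,-dy],[-dx,dy]])/1000
    print(z,((proj(m,(R(w)@np.c_[H,np.full(4,z)].T).T+[x,y,0])-[275,125])*5.6).round().tolist())
E
python3 w.py
```

```text
0.135 [[333.0, 493.0], [180.0, 494.0], [177.0, 304.0], [334.0, 303.0]]
0.006 [[463.0, 457.0], [56.0, 459.0], [43.0, 73.0], [471.0, 70.0]]
0.059 [[365.0, 402.0], [151.0, 404.0], [147.0, 220.0], [367.0, 219.0]]
```

View pics/w1c.png

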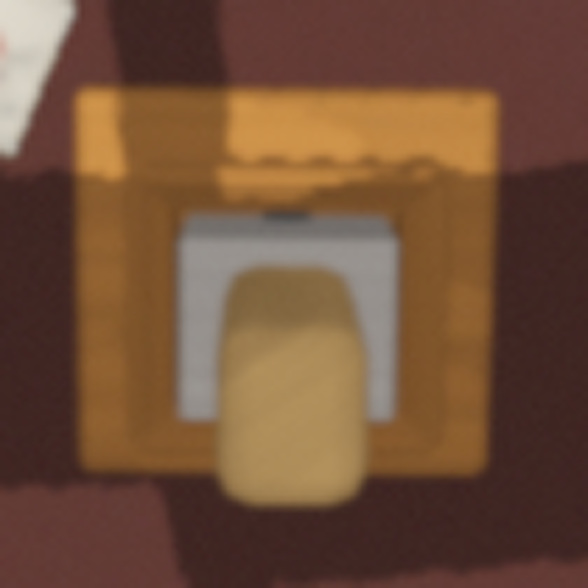

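>>> arm_command:
  deltas:
    - [[0.06,0.08,-2.2,0,0,0],[0.06,0.08,-2.2,0,0,0],[0.06,0.08,-2.2,0,0,0],[0.06,0.08,-2.2,0,0,0],[0.06,0.08,-2.2,0,0,0],[0.06,0.06,-2.2,0,0,0],[0,0,-2.2,0,0,0],[0,0,-1,0,0,0],[0,0,-1,0,0,0],[0,0,0,0,0,0],[0,0,0,0,0,0]]

```text
t: 2.73
tool_pos: [0.5154, 0.0151, 0.0811]
orientation: [0.286, 3.128, 0.0]
force: [-0.2, 0.7, 0.4]
opening: 0.0932
gripper_force: 0.0
```

>>> arm_command:
  deltas:
    - [[0,0,0,0,0,0],[0,0,0,0,0,0],[0,0,0,0,0,0],[0,0,0,0,0,0],[0,0,0,0,0,0],[0,0,0,0,0,0],[0,0,0,0,0,0],[0,0,0,0,0,0],[0,0,0,0,0,0],[0,0,0,0,0,0]]
  gripper: -1
  squeeze: 50

```text
t: 3.57
tool_pos: [0.5153, 0.0146, 0.0806]
orientation: [-0.287, -3.128, -0.0]
force: [0.1, 1.2, -0.4]
opening: 0.0311
gripper_force: 0.0
```

>>> arm_command:
  deltas:
    - [[0,0,0,0,0,0],[0,0,0,0,0,0],[0,0,0,0,0,0],[0,0,0,0,0,0]]

```text
t: 3.9
tool_pos: [0.5151, 0.0138, 0.0804]
orientation: [-0.288, -3.128, 0.002]
force: [-0.1, -5.1, -1.0]
opening: 0.0237
gripper_force: 50.0
```

>>> arm_command:
  deltas:
    - [[0,0,0.6,0,0,0],[0,0,1,0,0,0],[0,0,1.4,0,0,0],[0,0,1.4,0,0,0],[0,0,1.4,0,0,0],[0,0,1.4,0,0,0],[0,0,1.4,0,0,0],[0,0,1.4,0,0,0],[0,0,0,0,0,0],[0,0,0,0,0,0],[0,0,0,0,0,0]]

```text
t: 4.82
tool_pos: [0.5151, 0.015, 0.1802]
orientation: [-0.287, -3.128, -0.001]
force: [-0.4, -0.8, -3.0]
opening: 0.0236
gripper_force: 50.0
```

```bash
cat > rf.py <<'E'
from fit import *
import pickle
m=pickle.load(open('w1.pkl','rb'))
wc=np.array([[213,180],[14,216]],float)
print('pred',proj(m,rp(r.x,A[4:])))
f2=lambda p:np.r_[f(p),2*(proj(m,rp(p,A[4:]))-wc).ravel()]
r2=least_squares(f2,r.x);print(r2.x.round(4),r2.fun.round(1))
p=r2.x;print('screws',rp(p,A[4:]).round(4))
s=monitor.read_state();print(s['force'],s['wrist_torque'],s['tool_pos'],s['orientation'])
E
python3 rf.py; python3 - <<'E'
import sys; sys.path.insert(0,'.')
import os; os.chdir('.')
from h import *
im,m=snap('scene','s2.png'); cv2.imwrite('pics/s2c.png',cv2.resize(im[90:270,160:360],(667,600),interpolation=cv2.INTER_CUBIC))
E
```

```text
riser [ 0.533  -0.2277 -0.0071  0.0472  0.0058] [ 0.2 -1.   0.5 -0.1 -0.1 -0.   0.2 -0.8  0.4 -0.5  0.2 -0.  -0.5 -0.4
 -1.5 -0.2 -0.2  1.  -0.1  0.2]
stand [ 0.5145  0.0116 -0.1809  0.0062] [-0.3 -1.1  0.8 -0.7  1.1 -0.9  0.  -0.5 -1.7  0.3 -1.7  0.3  0.3 -0.1]
[[191.16 115.92]
 [228.96 122.04]
 [220.32 169.2 ]
 [182.88 163.08]] [[267.84 125.28]
 [285.48 145.44]
 [236.16 160.2 ]
 [219.24 139.68]]
pred [[211.75753244 177.77896683]
 [ 13.40518213 213.74922612]]
[ 0.5352 -0.2272 -0.0068  0.0472 -0.0013] [-0.  -1.8  0.3 -1.  -0.3 -1.   0.  -1.6  0.2 -1.4  0.1 -0.9  0.1 -0.6
 -0.7 -0.5  0.5  0.7 -0.1 -0.  -0.2 -1.1 -0.2 -0.6]
screws [[ 0.49   -0.1089  0.05  ]
 [ 0.4884 -0.3449  0.0503]]
[-0.43019703 -0.77940673 -3.00450762] [ 0.05191352  0.02104928 -0.02090436] [0.51509867 0.01497406 0.1802245 ] [-2.86786556e-01 -3.12809900e+00 -7.46174951e-04]
```

View pics/s2c.png

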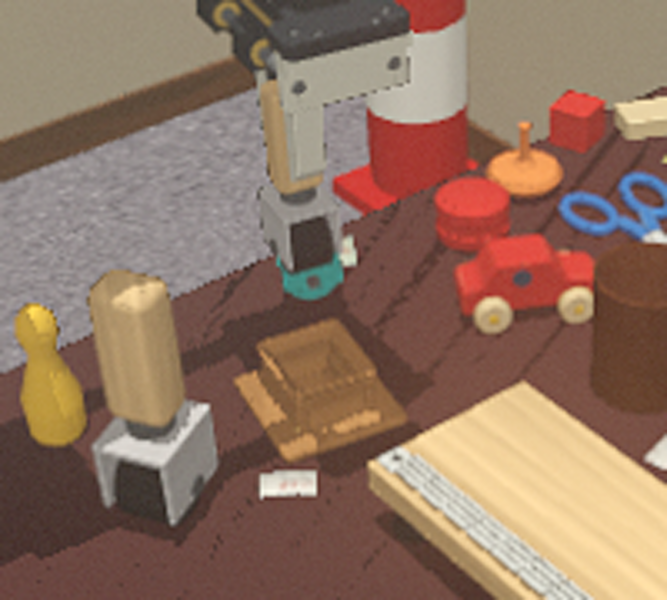

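The grasp is good: roller upright in the fingers, clear of the empty stand (crop ~ (300,230)). Going over section 0.

>>> arm_command:
  deltas:
    - [[-0.3,-1.8,0,0,0,1.28],[-0.3,-1.8,0,0,0,1.28],[-0.3,-1.8,0,0,0,1.28],[-0.3,-1.8,0,0,0,1.28],[-0.3,-1.8,0,0,0,1.28],[-0.3,-1.8,0,0,0,1.28],[-0.3,-1.8,0,0,0,1.28],[-0.3,-1.7,-1,0,0,1.28],[-0.1,0,-1.5,0,0,0],[0,0,-1.5,0,0,0],[0,0,0,0,0,0],[0,0,0,0,0,0]]

```text
t: 5.87
tool_pos: [0.4889, -0.1278, 0.1389]
orientation: [-0.007, -3.138, -0.002]
force: [-0.0, -0.1, -1.5]
opening: 0.0239
gripper_force: 50.0
```

```bash
python3 - <<'E'
from h import *
s=monitor.read_state();print(s['force'],s['wrist_torque'],s['tool_pos'],s['orientation'])
im,m=snap('wrist','w2.png')
P=[[.49,-.109,.05],[.4884,-.3449,.0503],[.4895,-.128,.07]];print(proj(m,P))
a=cv2.imread('pics/w2.png'); cv2.imwrite('pics/w2c.png',cv2.resize(a[100:300,60:380],(800,500),interpolation=cv2.INTER_CUBIC))
E
```

```text
[-0.04433798 -0.09098199 -1.49630806] [ 0.00913173 -0.04840499  0.0017163 ] [ 0.48893291 -0.12784512  0.1389245 ] [-7.21457646e-03 -3.13795451e+00 -2.36209855e-03]
[[345.65723414 205.45616883]
 [ 43.68196794 205.06143118]
 [321.21907086 211.76959976]]
```

View pics/w2c.png

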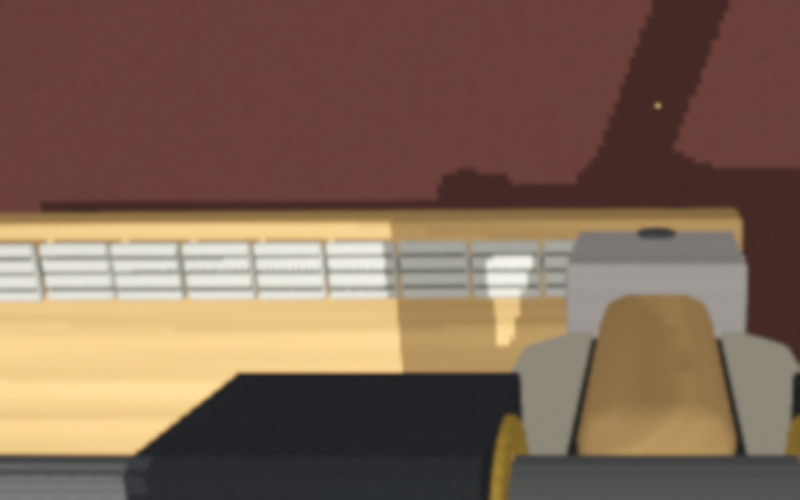

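>>> arm_command:
  deltas:
    - [[0,0,-0.3,0,0,0],[0,0,-0.2,0,0,0],[0,0,-0.1,0,0,0],[0,0,-0.1,0,0,0],[0,0,0,0,0,0]]

```text
t: 6.33
tool_pos: [0.4904, -0.1283, 0.1336]
orientation: [0.007, 3.142, -0.0]
force: [0.7, 1.5, -2.1]
opening: 0.0237
gripper_force: 50.0
```

>>> arm_command:
  deltas:
    - [[0,0,-0.1,0,0,0],[0,0,-0.1,0,0,0],[0,0,0,0,0,0]]

```text
t: 6.58
tool_pos: [0.4902, -0.1283, 0.1315]
orientation: [-0.007, -3.141, -0.0]
force: [-0.2, -0.3, -1.1]
opening: 0.0236
gripper_force: 50.0
```

>>> arm_command:
  deltas:
    - [[0,0,-0.1,0,0,0],[0,0,-0.1,0,0,0],[0,0,0,0,0,0]]

```text
t: 6.83
tool_pos: [0.4902, -0.1283, 0.1294]
orientation: [-0.007, -3.141, -0.0]
force: [-0.1, -0.0, -2.4]
opening: 0.0239
gripper_force: 50.0
```

>>> arm_command:
  deltas:
    - [[0,0,-0.1,0,0,0],[0,0,-0.1,0,0,0],[0,0,0,0,0,0]]

```text
t: 7.08
tool_pos: [0.4902, -0.1284, 0.1274]
orientation: [-0.007, -3.141, -0.0]
force: [-0.4, -0.4, -2.1]
opening: 0.0236
gripper_force: 50.0
```

>>> arm_command:
  deltas:
    - [[0,0,-0.1,0,0,0],[0,0,0,0,0,0]]

```text
t: 7.25
tool_pos: [0.4904, -0.1284, 0.1267]
orientation: [0.007, 3.141, -0.0]
force: [-0.3, -0.6, -0.1]
opening: 0.0239
gripper_force: 50.0
```

>>> arm_command:
  deltas:
    - [[0,0,-0.1,0,0,0],[0,0,0,0,0,0]]

```text
t: 7.42
tool_pos: [0.4906, -0.1286, 0.1262]
orientation: [0.007, 3.141, -0.001]
force: [-1.1, 0.3, 4.4]
opening: 0.0238
gripper_force: 50.0
```

>>> arm_command:
  deltas:
    - [[0,0,-0.1,0,0,0],[0,0,0,0,0,0]]

```text
t: 7.58
tool_pos: [0.4906, -0.1286, 0.1253]
orientation: [0.007, 3.141, -0.001]
force: [-2.7, 0.6, 6.4]
opening: 0.0238
gripper_force: 50.0
```

>>> arm_command:
  deltas:
    - [[0,0,-0.1,0,0,0],[0,0,0,0,0,0]]

```text
t: 7.75
tool_pos: [0.4906, -0.1286, 0.1243]
orientation: [0.007, 3.141, -0.001]
force: [-1.3, 0.0, 5.4]
opening: 0.0239
gripper_force: 50.0
```

>>> arm_command:
  deltas:
    - [[0,0,-0.1,0,0,0],[0,0,0,0,0,0]]

```text
t: 7.92
tool_pos: [0.4906, -0.1286, 0.1233]
orientation: [0.007, 3.141, -0.001]
force: [-1.7, -0.5, 5.3]
opening: 0.0235
gripper_force: 50.0
```

>>> arm_command:
  deltas:
    - [[0,0,-0.1,0,0,0],[0,0,0,0,0,0]]

```text
t: 8.08
tool_pos: [0.4907, -0.1286, 0.1224]
orientation: [0.007, 3.141, -0.001]
force: [-2.7, 0.8, 6.5]
opening: 0.0237
gripper_force: 50.0
```

>>> arm_command:
  deltas:
    - [[0,0,-0.1,0,0,0],[0,0,0,0,0,0]]

```text
t: 8.25
tool_pos: [0.4908, -0.1287, 0.1221]
orientation: [0.007, 3.14, -0.001]
force: [-4.0, -0.1, 10.4]
opening: 0.0238
gripper_force: 50.0
```

>>> arm_command:
  deltas:
    - [[0,0,-0.04,0,0,0],[0,-0.3,0,0,0,0],[0,-0.3,0,0,0,0],[0,-0.3,0,0,0,0],[0,-0.3,0,0,0,0],[0,0,0,0,0,0]]

```text
t: 8.75
tool_pos: [0.4911, -0.1412, 0.1221]
orientation: [0.007, 3.14, -0.002]
force: [-4.2, -0.3, 10.9]
opening: 0.0239
gripper_force: 50.0
```

>>> arm_command:
  deltas:
    - [[0,-0.3,0,0,0,0],[0,-0.3,0,0,0,0],[0,-0.3,0,0,0,0],[0,-0.3,0,0,0,0],[0,0,0,0,0,0]]

```text
t: 9.17
tool_pos: [0.4911, -0.1525, 0.1222]
orientation: [0.007, 3.14, 0.0]
force: [-3.8, 4.7, 13.9]
opening: 0.0234
gripper_force: 50.0
```

>>> arm_command:
  deltas:
    - [[-0.02,-0.3,0,0,0,0],[-0.02,-0.3,0,0,0,0],[-0.02,-0.3,0,0,0,0],[0,-0.3,0,0,0,0],[0,0,0,0,0,0]]

```text
t: 9.58
tool_pos: [0.4909, -0.1654, 0.1223]
orientation: [0.007, 3.139, -0.003]
force: [-2.6, -0.4, 11.0]
opening: 0.0237
gripper_force: 50.0
```

>>> arm_command:
  deltas:
    - [[-0.02,-0.3,0,0,0,0],[-0.02,-0.3,0,0,0,0],[0,-0.3,0,0,0,0],[0,0,0,0,0,0]]

```text
t: 9.92
tool_pos: [0.4907, -0.174, 0.1224]
orientation: [0.007, 3.138, -0.001]
force: [-1.8, 2.9, 11.7]
opening: 0.0243
gripper_force: 50.0
```

>>> arm_command:
  deltas:
    - [[-0.02,-0.3,0,0,0,0],[0,-0.3,0,0,0,0],[-0.02,-0.3,0,0,0,0],[0,-0.3,0,0,0,0],[-0.02,-0.3,0,0,0,0],[0,-0.3,0,0,0,0],[0,-0.3,0,0,0,0],[0,0,0,0,0,0]]

```text
t: 10.58
tool_pos: [0.4905, -0.1951, 0.1224]
orientation: [0.007, 3.138, -0.002]
force: [0.8, 1.9, 11.0]
opening: 0.0239
gripper_force: 50.0
```

>>> arm_command:
  deltas:
    - [[-0.02,-0.3,0,0,0,0],[0,-0.3,0,0,0,0],[-0.02,-0.3,0,0,0,0],[0,-0.3,0,0,0,0],[-0.02,-0.3,0,0,0,0],[0,-0.3,0,0,0,0],[0,-0.3,0,0,0,0],[0,0,0,0,0,0]]

```text
t: 11.25
tool_pos: [0.4902, -0.2165, 0.1225]
orientation: [0.007, 3.137, -0.003]
force: [1.4, 0.0, 9.4]
opening: 0.0236
gripper_force: 50.0
```

```bash
python3 - <<'E'
from h import *
s=monitor.read_state();print(s['force'],s['wrist_torque'],s['tool_pos'],s['orientation'])
im,m=snap('wrist','w3.png')
cv2.imwrite('pics/w3c.png',cv2.resize(im[100:300,160:480],(800,500),interpolation=cv2.INTER_CUBIC))
E
```

```text
[1.43651772e+00 7.29131830e-04 9.35800932e+00] [ 0.11674414 -0.39471604  0.00178817] [ 0.49021023 -0.21650888  0.12253891] [ 0.00729038  3.13667885 -0.00319517]
```

View pics/w3c.png

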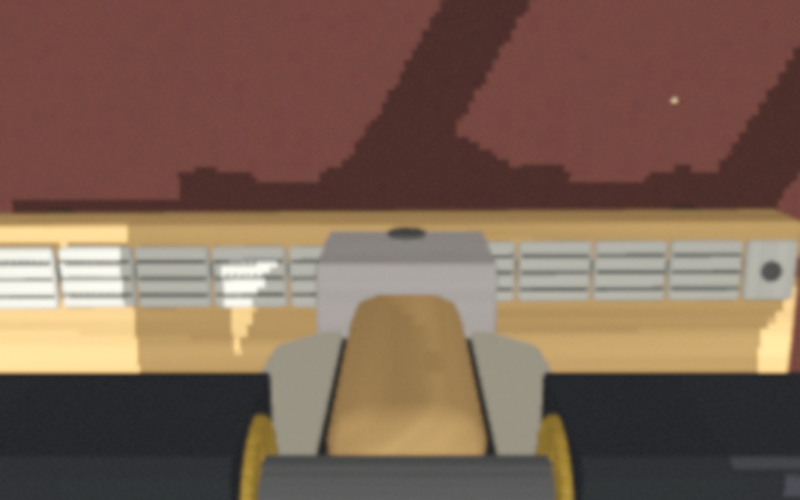

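The picture shows the sections to the right (crop 500–740, row ~270) in line with the end piece, those to the left still proud. Continuing with a little more pressure.

>>> arm_command:
  deltas:
    - [[0,-0.3,-0.05,0,0,0],[0,-0.3,0,0,0,0],[-0.02,-0.3,0,0,0,0],[0,-0.3,0,0,0,0],[0,-0.3,0,0,0,0],[0,-0.3,0,0,0,0],[0,-0.3,0,0,0,0],[0,0,0,0,0,0]]

```text
t: 11.97
tool_pos: [0.4901, -0.238, 0.1225]
orientation: [0.007, 3.136, -0.005]
force: [0.7, 0.2, 11.2]
opening: 0.0239
gripper_force: 50.0
```

>>> arm_command:
  deltas:
    - [[0,-0.3,0,0,0,0],[0,-0.3,0,0,0,0],[-0.02,-0.3,0,0,0,0],[0,-0.3,0,0,0,0],[0,-0.3,0,0,0,0],[0,-0.3,0,0,0,0],[0,-0.3,0,0,0,0],[0,0,0,0,0,0]]

```text
t: 12.63
tool_pos: [0.4899, -0.259, 0.1225]
orientation: [0.007, 3.136, -0.005]
force: [1.2, -0.4, 10.4]
opening: 0.0239
gripper_force: 50.0
```

>>> arm_command:
  deltas:
    - [[0,-0.3,0,0,0,0],[0,-0.3,0,0,0,0],[-0.02,-0.3,0,0,0,0],[0,-0.3,0,0,0,0],[0,-0.3,0,0,0,0],[0,-0.3,0,0,0,0],[0,-0.3,0,0,0,0],[0,0,0,0,0,0]]

```text
t: 13.3
tool_pos: [0.4898, -0.28, 0.1224]
orientation: [0.007, 3.136, -0.005]
force: [1.7, -1.1, 9.8]
opening: 0.0239
gripper_force: 50.0
```

>>> arm_command:
  deltas:
    - [[0,-0.3,-0.05,0,0,0],[0,-0.3,0,0,0,0],[-0.02,-0.3,0,0,0,0],[0,-0.3,0,0,0,0],[0,-0.3,0,0,0,0],[0,-0.3,0,0,0,0],[0,-0.3,0,0,0,0],[0,0,0,0,0,0]]

```text
t: 13.97
tool_pos: [0.4896, -0.3013, 0.1223]
orientation: [0.007, 3.136, -0.006]
force: [0.9, -0.5, 12.2]
opening: 0.0234
gripper_force: 50.0
```

>>> arm_command:
  deltas:
    - [[0,-0.3,0,0,0,0],[0,-0.3,0,0,0,0],[-0.02,-0.3,0,0,0,0],[0,-0.3,0,0,0,0],[0,-0.3,0,0,0,0],[0,-0.3,0,0,0,0],[0,-0.3,0,0,0,0],[0,0,0,0,0,0]]

```text
t: 14.63
tool_pos: [0.4894, -0.3222, 0.1222]
orientation: [0.007, 3.136, -0.006]
force: [1.4, -0.3, 10.5]
opening: 0.0238
gripper_force: 50.0
```

>>> arm_command:
  deltas:
    - [[0,-0.3,0,0,0,0],[0,-0.3,0,0,0,0],[0,-0.3,0,0,0,0],[0,-0.3,0,0,0,0],[0,-0.3,0,0,0,0],[0,0,-0.04,0,0,0],[0,0,0,0,0,0]]

```text
t: 15.22
tool_pos: [0.4894, -0.3373, 0.1221]
orientation: [0.007, 3.136, -0.007]
force: [0.9, -0.4, 12.3]
opening: 0.0237
gripper_force: 50.0
```

Rolling back once at full pressure to make sure.

>>> arm_command:
  deltas:
    - [[0,0,-0.05,0,0,0],[0,0.6,0,0,0,0],[0,0.6,0,0,0,0],[0,0.6,0,0,0,0],[0,0.6,0,0,0,0],[0,0.6,0,0,0,0],[0,0.6,0,0,0,0],[0,0.6,0,0,0,0],[0,0.6,0,0,0,0],[0,0.6,0,0,0,0],[0,0.6,0,0,0,0],[0,0.6,0,0,0,0]]

```text
t: 16.22
tool_pos: [0.4898, -0.2711, 0.1223]
orientation: [0.007, 3.135, -0.007]
force: [0.1, -0.5, 15.0]
opening: 0.024
gripper_force: 50.0
```

>>> arm_command:
  deltas:
    - [[0,0.6,0,0,0,0],[0,0.6,0,0,0,0],[0,0.6,0,0,0,0],[0,0.6,0,0,0,0],[0,0.6,0,0,0,0],[0,0.6,0,0,0,0],[0,0.6,0,0,0,0],[0,0.6,0,0,0,0],[0,0.6,0,0,0,0],[0,0.6,0,0,0,0],[0,0.6,0,0,0,0]]

```text
t: 17.13
tool_pos: [0.4901, -0.2049, 0.1222]
orientation: [0.007, 3.134, -0.006]
force: [0.0, -0.6, 15.2]
opening: 0.0238
gripper_force: 50.0
```

>>> arm_command:
  deltas:
    - [[0,0.6,0,0,0,0],[0,0.6,0,0,0,0],[0,0.6,0,0,0,0],[0,0.6,0,0,0,0],[0,0.6,0,0,0,0],[0,0.6,0,0,0,0],[0,0.6,0,0,0,0],[0,0.6,0,0,0,0],[0,0.6,0,0,0,0],[0,0.6,0,0,0,0],[0,0.6,0,0,0,0],[0,0.6,0,0,0,0]]

```text
t: 18.13
tool_pos: [0.4903, -0.1324, 0.1219]
orientation: [0.007, 3.134, -0.005]
force: [1.1, -1.2, 14.1]
opening: 0.0239
gripper_force: 50.0
```

>>> arm_command:
  deltas:
    - [[0,0,0.5,0,0,0],[0,0,1.5,0,0,0],[0,0,1.5,0,0,0],[0,0,1.5,0,0,0],[0,0,1.4,0,0,0],[0,0,0,0,0,0]]

```text
t: 18.63
tool_pos: [0.4885, -0.132, 0.1851]
orientation: [0.007, 3.138, -0.002]
force: [0.9, -1.1, -1.3]
opening: 0.0241
gripper_force: 50.0
```

```bash
python3 - <<'E'
from h import *
s=monitor.read_state();print(s['t'],s['force'],s['wrist_torque'],s['tool_pos'],s['orientation'])
im,m=snap('wrist','w4.png');im2,_=snap('scene','s4.png')
a=cv2.resize(im[100:300,60:380],(480,300),interpolation=cv2.INTER_CUBIC)
b=cv2.resize(im2[130:290,200:440],(480,300),interpolation=cv2.INTER_CUBIC)
cv2.imwrite('pics/w4c.png',np.vstack([a,b]))
E
```

```text
18.6333 [ 0.92900769 -1.05183653 -1.26924566] [0.00438384 0.01636189 0.00603334] [ 0.48852294 -0.13199252  0.18511155] [ 6.97443366e-03  3.13772340e+00 -2.33120368e-03]
```

View pics/w4c.png

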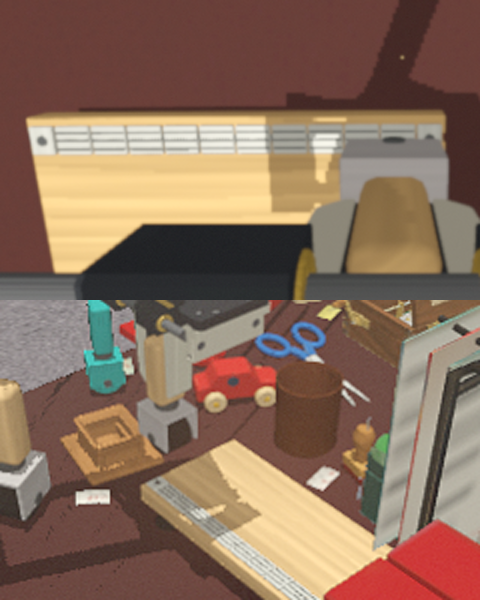

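All ten sections now lie in line with both end pieces (upper half, row ~140), and the bystanders are in place. Returning to the stand.

>>> arm_command:
  deltas:
    - [[0.33,1.8,0,0,0,-1.28],[0.33,1.8,0,0,0,-1.28],[0.33,1.8,0,0,0,-1.28],[0.33,1.8,0,0,0,-1.28],[0.33,1.8,0,0,0,-1.28],[0.33,1.8,0,0,0,-1.28],[0.33,1.8,0,0,0,-1.28],[0.33,1.8,0,0,0,-1.28],[0,0,0,0,0,0],[0,0,0,0,0,0],[0,0,0,0,0,0]]

```text
t: 19.65
tool_pos: [0.5128, 0.0123, 0.181]
orientation: [-0.286, -3.127, 0.001]
force: [-0.6, 0.1, -1.9]
opening: 0.0239
gripper_force: 50.0
```

```bash
python3 - <<'E'
from h import *
s=monitor.read_state();print(s['t'],s['force'],s['tool_pos'].round(4),s['orientation'].round(4))
E
```

```text
19.65 [-0.59773809  0.11326641 -1.94471002] [0.5128 0.0123 0.181 ] [-2.8580e-01 -3.1266e+00  7.0000e-04]
```

>>> arm_command:
  deltas:
    - [[0.23,0,-1,0,0,0],[0,0,-1.5,0,0,0],[0,0,-1.5,0,0,0],[0,0,-1.2,0,0,0],[0,0,-0.8,0,0,0],[0,0,-0.5,0,0,0],[0,0,0,0,0,0]]

```text
t: 20.23
tool_pos: [0.515, 0.0124, 0.1158]
orientation: [-0.288, -3.126, 0.0]
force: [-0.4, -0.1, -2.1]
opening: 0.0238
gripper_force: 50.0
```

>>> arm_command:
  deltas:
    - [[0,0,-0.4,0,0,0],[0,0,-0.4,0,0,0],[0,0,-0.4,0,0,0],[0,0,0,0,0,0]]

```text
t: 20.57
tool_pos: [0.5156, 0.0127, 0.1047]
orientation: [-0.287, -3.128, 0.0]
force: [-0.2, -0.2, -1.7]
opening: 0.0236
gripper_force: 50.0
```

>>> arm_command:
  deltas:
    - [[0,0,-0.4,0,0,0],[0,0,-0.4,0,0,0],[0,0,-0.4,0,0,0],[0,0,0,0,0,0]]

```text
t: 20.9
tool_pos: [0.5151, 0.0127, 0.0922]
orientation: [-0.287, -3.127, 0.0]
force: [0.2, -0.1, -1.6]
opening: 0.024
gripper_force: 50.0
```

>>> arm_command:
  deltas:
    - [[0,0,-0.4,0,0,0],[0,0,-0.4,0,0,0],[0,0,-0.2,0,0,0],[0,0,0,0,0,0]]

```text
t: 21.23
tool_pos: [0.5153, 0.0127, 0.0826]
orientation: [-0.287, -3.127, 0.0]
force: [0.1, -0.7, -1.5]
opening: 0.0238
gripper_force: 50.0
```

>>> arm_command:
  deltas:
    - [[0,0,-0.1,0,0,0],[0,0,-0.1,0,0,0],[0,0,-0.05,0,0,0],[0,0,0,0,0,0]]

```text
t: 21.57
tool_pos: [0.5158, 0.0126, 0.0808]
orientation: [0.287, 3.128, -0.0]
force: [0.1, 0.0, -2.4]
opening: 0.0238
gripper_force: 50.0
```

>>> arm_command:
  deltas:
    - [[0,0,-0.1,0,0,0],[0,0,0,0,0,0]]

```text
t: 21.73
tool_pos: [0.5161, 0.0126, 0.0804]
orientation: [0.287, 3.128, -0.0]
force: [-1.5, 0.3, 2.9]
opening: 0.024
gripper_force: 50.0
```

>>> arm_command:
  deltas:
    - [[0,0,0,0,0,0],[0,0,0,0,0,0],[0,0,0,0,0,0],[0,0,0,0,0,0],[0,0,0,0,0,0],[0,0,0,0,0,0],[0,0,0,0,0,0],[0,0,0,0,0,0],[0,0,0,0,0,0],[0,0,0,0,0,0]]
  gripper: 1

```text
t: 22.57
tool_pos: [0.5158, 0.0126, 0.0798]
orientation: [-0.287, -3.128, 0.0]
force: [-0.8, 0.7, 0.1]
opening: 0.0858
gripper_force: 0.0
```

>>> arm_command:
  deltas:
    - [[0,0,1,0,0,0],[0,0,2,0,0,0],[0,0,2,0,0,0],[0,0,2,0,0,0],[0,0,2,0,0,0],[0,0,2,0,0,0],[0,0,2,0,0,0],[0,0,2,0,0,0],[0,0,2,0,0,0],[0,0,0.4,0,0,0],[0,0,0,0,0,0],[0,0,0,0,0,0]]

```text
t: 23.57
tool_pos: [0.5157, 0.0126, 0.2534]
orientation: [-0.287, -3.128, -0.0]
force: [0.9, 0.1, -1.1]
opening: 0.0931
gripper_force: 0.0
```

```bash
python3 - <<'E'
from h import *
s=monitor.read_state();print(s['t'],s['tool_pos'].round(4))
im,m=snap('wrist','w5.png');im2,_=snap('scene','s5.png')
a=cv2.resize(im[125:230,275:380],(400,400),interpolation=cv2.INTER_CUBIC)
b=cv2.resize(im2[130:230,210:310],(400,400),interpolation=cv2.INTER_CUBIC)
cv2.imwrite('pics/w5c.png',np.hstack([a,b]))
E
```

```text
23.5667 [0.5157 0.0126 0.2534]
```

View pics/w5c.png

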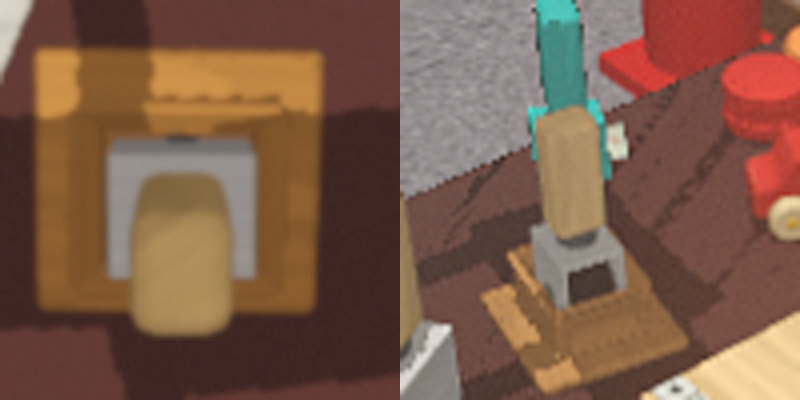

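The roller is upright and fully down in its stand (crop left ~ (182,210), right ~ (580,220)), same as at the start, and the gripper is clear. Handing in.

```bash
python3 -c "
from h import *
print(ticket.close_job())"
```

```text
the job is handed in; nothing more can be done
None
```

I rolled the trim along its full length and back. All ten sections look in line with the end pieces in the wrist picture, and the highest force I read on the trim was about 17 N. The roller is back upright and fully down in its stand, and the job was handed in at about 24 s. No verdict came back.

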